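# Load the feed chute and hang its gate

## Robot

A 6-joint arm with a two-finger parallel gripper is mounted at the origin on the work surface. World frame = base frame: x ahead of the robot, y to its left, z up, the work surface at z = 0. Lengths are in m, angles in rad, forces in N, time in s.
With the tool pointing down it reaches from about 0.2 to 0.875 m from the base axis. Payload 3.4 kg.
Tool frame: the origin (TCP) lies on the mounting face of the last link; the fingertips stand 199 mm ahead of it and the grasp point (between the pads) lies 180 mm ahead of it; z points along the fingers, y is the direction in which the jaws open and shut (so a half turn about z gives the same grasp; the last joint's range is limited). The gripper opens to 94 mm and grips with 3 to 60 N. Pads are 16 mm wide; open, the fingers measure 119 mm over their backs; the gripper's body (75 mm by 177 mm) begins 78 mm behind the grasp point.
Start: joints at [1.001, 0.276, 1.505, -0, 1.361, -0.121], TCP at [0.249, 0.518, 0.405] pointing down, gripper open.
Joint ranges: [-2.89, 2.89], [-0.75, 2.08], [0.22, 2.7], [-1.18, 4.32], [0.11, 2.71], [-2.7, 2.7]. Speed limits (rad/s): [2.57, 2.57, 3.14, 3.14, 3.14, 3.14].

## Interface

Orientations are given as a rotation vector (axis times angle).
In Python, from plant import env, eyes, order gives the robot as it stands.
- The arm moves only by the shell command python3 -m pendant 'ROWS' [OPENING] [FORCE]. ROWS is JSON, a list of rows, each a list of 6 numbers: the shift along the world's x, y, z in units of 0.02 m (1.0 is 0.02 m), then the turn, a rotation vector about the world's x, y, z in units of 5 degrees (1.0 is 5 degrees). In form: [[x, y, z, rx, ry, rz], ...]. A call has exactly 5 rows; each row shifts and turns the commanded pose from where the row before left it; what a row does not reach is not made up. A row lasts 1/12 s, in which the tool goes at most 41.7 mm and 7.16 degrees, less where a joint would pass 70% of its speed; a pose out of reach is approached as far as the arm can. A call with a number of a shift or a turn outside -1 to 1 is refused whole. A call with a gripper value outside its range is refused whole. OPENING is the gripper command: -1 is shut, 1 is fully open, values between are in proportion, set as the call begins (- or left out, the last holds). The fingers move at their own pace and stop on an object; FORCE is the grip in N (left out, the last holds). Time passes only in rows, so rows that do not move let the fingers close, or fill a call up. It gives the time, the measured TCP pose, the force and the opening at its end, in the units of the state.
- env.read_state(): the state, without advancing time (a new reading comes with each control period).
- eyes.read_camera(name): name is "scene" or "top" or "wrist"; returns the picture (420x560x3 uint8, red, green, blue); there is no depth.
- eyes.camera_params(name): a dict with "vfov" (degrees; the focal length in pixels is half the picture's height over the tangent of half this angle, whatever the lens; pixels are square), "cx", "cy" (the principal point, pixels), "eye" and "attitude" of the camera in the world; the wrist camera has in their place "tool_from_camera" (4x4, takes a point from camera to tool coordinates, whose origin is the TCP and whose axes are the flange's). Camera axes: x right, y down, z forward; pixel columns grow to the right and rows downward; lengths in m; the calibration is good to about 2 mm. A picture is of the moment at which its call begins: read the wrist's pose just before it. camera_params takes no time and is no camera call.
- order.close_job(): hands the job in, once; it reports no verdict.
The state is a dict: "t": time; "qpos": joint angles; "qd": joint speeds; "tau": joint torques, N m; "ee_pos": TCP position; "orientation": TCP orientation; "contact_force": force on the tool from outside, world axes, zero at the start; "moment": the same for the moment, N m; "grip_width": finger opening in m.
Only numpy, scipy, OpenCV 4.12 (cv2) and the standard library are available. Lean on these libraries where they do the work, as an engineer would, in place of code of your own. Each camera call takes 0.05 s, during which the arm holds its last target.

## Task

Load the engraver's feed chute: push the brass blank up the ramp until it rests against the top stop, then take the lift-off gate from its stand and lower it so that both knuckles drop fully home over the two hinge pins together. Leave the gate hanging shut, straight across the mouth of the chute, with the blank still against the stop, and do not disturb the other things on the bench.

Things in the scene. Friction and masses are not known exactly. Their poses are not given: they have to be found in the camera images.
- chute: Fixed metal feed chute: an open ramp between low side rails. Origin: on the table under the middle of its mouth (low end); x level, up-ramp, y across, z up. The deck is 14 mm above the table at x = 0 and climbs 8 degrees along x for 185 mm. Rails stand 12 mm above it, 68 mm apart inside, 80 mm outside. A dark steel hinge post with two pins stands at the mouth's +y side.
- top_stop (a point): Foot of the top stop's face, mid-width, at deck level, 165 mm up the slope from the mouth. The stop is a cross bar 24 mm high, facing down the ramp. Axes as the chute's. With the blank home against it the blank's centre is at x = 127.5 mm in the chute's frame.
- slot_bar (a point): Point on top of the slotted aluminium bar that lies on the table just in front of the mouth (20 mm wide, 12 mm high; 64 mm to -y and 112 mm to +y from here). The hinge post is clamped on it by hand: it may stand up to 8 mm to either side of its nominal place along y (never along x). It does not move. Its true place is not reported: see it or feel for it.
- hinge_low (a point): Nominal place (true one up to 8 mm off along the chute's y) of the lower hinge pin's foot, 20 mm above the table, on a bracket top. The pin is upright steel, 9 mm thick, 14 mm long, the last 4 mm tapered. Bracket: 8 mm thick, 20 mm wide (x), from 11 mm to the -y side of the pin axis back to the post's column, which is 12 to 34 mm to the +y side, 20 mm wide, its top 74 mm up.
- hinge_high (a point): Nominal place of the upper pin's foot, 74 mm above the table; same pin and bracket as the lower, on the same vertical axis, off by the same amount. The upper bracket's underside is 66 mm up, so the gate must come in from the -y side, its lower knuckle between the lower pin's tip (34 mm up) and that bracket, and then go straight down.
- blank_centre (a point): Centre of the brass blank, a plain block 70 mm long (along the ramp), 60 mm wide, 18 mm thick, about 0.64 kg, lying on the low part of the chute's deck, its length along the ramp. Its frame is level when it lies on the deck, x up-ramp as the chute's. Friction holds it on the slope wherever it is left; sliding it up takes up to about 12 N.
- gate_grip (a point): Lift-off gate (0.28 kg), upright in its stand: point in its grip tab, 100 mm above the gate's underside. x: thickness, y: along the gate to its hinge side, z up. Tab 12 mm thick (x), 36 mm wide (y), from 22 mm below (panel top) to 15 mm above this point. Hinge axis 52 mm to +y of it. When the gate hangs shut, its x and y point as the chute's do.
- gate_panel (a point): Centre of the gate's aluminium panel: 8 mm thick (x), 98 mm wide (y), 78 mm high (z). Axes as for the grip tab.
- gate_knuckle (a point): Point on the gate's hinge axis at the underside of its lower knuckle, level with the underside of the panel; axes as for the grip tab. Each knuckle is an upright steel tube open at both ends, 22 mm outside, 12.6 mm bore, 16 mm high. Hung fully home, this point is 20 mm above the table.
- gate_knuckle_up (a point): The same for the upper knuckle, an equal tube on the same axis: its underside is 54 mm above the lower one's, so both meet their pins at the same moment.
- stand: Fixed plywood parking stand, 90 x 140 mm, base 8 mm thick, with four wooden guides 28 mm high (tops 36 mm above the table) in pairs that leave a 12 mm slot along its y; the gate's panel stands in it on the base. Origin: centre of the underside. The gate lifts straight up out of it.
- nut: Bystander, not to be disturbed: dark steel collet nut, 28 mm across, 22 mm high. Origin at its underside or axis.
- offcut: Bystander, not to be disturbed: brass bar offcut, upright cylinder 30 mm across, 25 mm high. Origin at its underside or axis.
- wrench: Bystander, not to be disturbed: steel wrench lying flat, 160 mm long. Origin at its underside or axis.
- driver: Bystander, not to be disturbed: screwdriver lying flat. Origin at its underside or axis.
- oil: Bystander, not to be disturbed: clear oil bottle, 60 mm across, 170 mm high. Origin at its underside or axis.
- clamp: Bystander, not to be disturbed: small aluminium strap clamp with a bolt, 70 x 26 x 24 mm. Origin at its underside or axis.

How it is judged:
On the way, in this order (a step that is already met when the one before it is completed fails the run):
1. the blank has been pushed up against the top stop (x of blank_centre in the frame of chute above 0.1225 m and y of blank_centre in the frame of chute between -0.012 and 0.012 m and z of blank_centre in the frame of chute between 0.03 and 0.055 m), for 0.2 s.
2. the gate hangs on both pins, fully down (x of gate_knuckle in the frame of chute between -0.02 and -0.008 m and y of gate_knuckle in the frame of chute between 0.049 and 0.071 m and z of gate_knuckle in the frame of chute between 0.017 and 0.0235 m and angle between gate_grip's own z axis and vertical below 0.09 rad), for 0.2 s.
At the end, for the whole second after the job is handed in: The blank lies in the chute with no more than 5 mm between it and the top stop; the gate hangs on both pins with its knuckles down on the brackets (within 3 mm), upright within 5 degrees, shut square across the mouth within 11 degrees, released and at rest (all of step 1 and all of step 2 and angle between the y axis of gate_grip and the y axis of chute, either way round below 0.2 rad and linear speed of each of gate, blank below 0.02 m/s); the robot touches nothing.
It fails at once if a bystander was pushed more than 30 mm or knocked over (distance of any of nut, offcut, wrench, driver, oil, clamp from where it was at the start of the episode above 0.03 m or angle between oil's own z axis and vertical above 0.5 rad).
It also fails if it takes over 58 s, if anything falls off the work surface, if the arm or the gripper's body presses on something with over 40 N, if the wrist force passes 120 N, or if a joint passes its speed limit or range.

## Working session

There is one attempt and no reset: what is moved stays moved. The work goes in short steps, Python scripts to look and compute and a shell command to move; the robot and the scene stay as the last step left them, time stands still between calls to the robot, and variables do not carry over. Pictures are saved under pics/ and viewed, and the job is handed in when it is done.

```bash
ls; mkdir -p pics; python3 - <<'E'
from plant import env, eyes, order
import cv2
print(env.read_state())
for n in ["scene","top","wrist"]:
    im=eyes.read_camera(n); cv2.imwrite(f"pics/{n}0.png",im[:,:,::-1]); print(n,eyes.camera_params(n))
E
```

```text
pics
{'t': 0.0, 'qpos': array([ 1.00102069e+00,  2.76580137e-01,  1.50608718e+00, -1.38207443e-05,
        1.36067532e+00, -1.20977501e-01]), 'qd': array([ 1.75621770e-03, -1.85532902e-04, -1.08977812e-03, -1.40550350e-03,
        2.91708077e-05, -3.67957713e-04]), 'tau': array([ 2.03862466e-03, -4.04585910e+01, -2.37233359e+01,  7.02335243e-02,
        3.42909771e-02, -1.12623597e-04]), 'ee_pos': array([0.24937125, 0.51789239, 0.40383121]), 'orientation': array([-6.98935210e-01, -3.06226141e+00,  2.59325908e-03]), 'contact_force': array([ 0.7219751 , -0.60799104,  0.4481401 ]), 'moment': array([0.02130108, 0.0033414 , 0.0127326 ]), 'grip_width': 0.09384184481841255}
scene {'vfov': 55.25388662011117, 'cx': 281.692014551711, 'cy': 218.2557596833163, 'eye': array([1.23191676, 0.06524336, 0.7977404 ]), 'attitude': array([-1.73432738, -1.86119043,  0.72762958])}
top {'vfov': 54.98120177433903, 'cx': 279.07539746882594, 'cy': 211.93407793704802, 'eye': array([ 0.47894028, -0.0129052 ,  1.1332562 ]), 'attitude': array([-2.16640291,  2.14921934, -0.08680799])}
wrist {'vfov': 60.14838330623629, 'cx': 283.2059960709411, 'cy': 215.2288363141923, 'tool_from_camera': array([[ 9.34236731e-04, -9.61762980e-01, -2.73881537e-01,
         8.00842395e-02],
       [ 9.99999219e-01,  1.12584873e-03, -5.42437554e-04,
        -3.79644831e-04],
       [ 8.30045541e-04, -2.73880817e-01,  9.61763281e-01,
         2.03287552e-02],
       [ 0.00000000e+00,  0.00000000e+00,  0.00000000e+00,
         1.00000000e+00]])}
```

View pics/scene0.png

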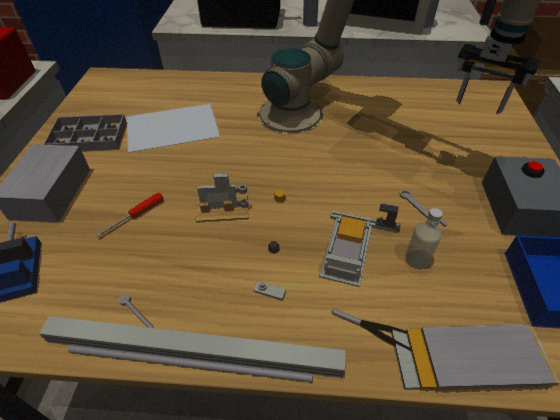

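View pics/top0.png

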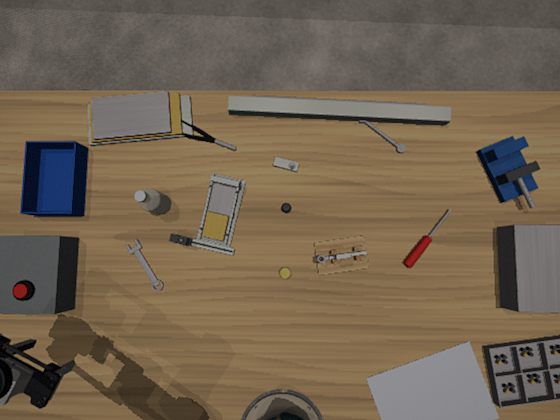

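View pics/wrist0.png

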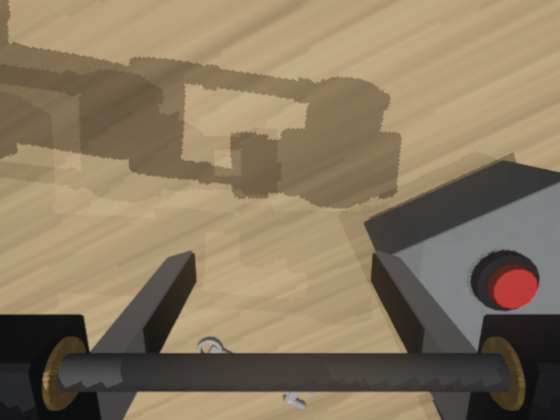

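```bash
cat > h.py <<'E'
import numpy as np, cv2
from scipy.spatial.transform import Rotation as R
from plant import env, eyes
def K(p):
    f=210/np.tan(np.radians(p['vfov'])/2); return np.array([[f,0,p['cx']],[0,f,p['cy']],[0,0,1]])
def cam(n,st=None):
    p=eyes.camera_params(n)
    if n!='wrist': return K(p),R.from_rotvec(p['attitude']).as_matrix(),np.array(p['eye'])
    T=p['tool_from_camera']; Rt=R.from_rotvec(st['orientation']).as_matrix()
    return K(p),Rt@T[:3,:3],np.array(st['ee_pos'])+Rt@T[:3,3]
def ray(c,uv):
    k,r,e=c; d=r@np.linalg.inv(k)@np.array([uv[0],uv[1],1.]); return e,d/np.linalg.norm(d)
def onz(c,uv,z):
    e,d=ray(c,uv); return e+d*(z-e[2])/d[2]
def proj(c,X):
    k,r,e=c; q=k@(r.T@(np.asarray(X)-e)); return q[:2]/q[2]
def tri(cs,uvs):
    A=np.zeros((3,3));b=np.zeros(3)
    for c,u in zip(cs,uvs):
        e,d=ray(c,u);P=np.eye(3)-np.outer(d,d);A+=P;b+=P@e
    return np.linalg.solve(A,b)
def crop(im,x0,y0,w,h,s,fn):
    c=cv2.resize(im[y0:y0+h,x0:x0+w],None,fx=s,fy=s,interpolation=cv2.INTER_CUBIC); cv2.imwrite(fn,c)
def wrist(fn):
    import pickle
    st=env.read_state(); im=eyes.read_camera('wrist')[:,:,::-1]; cv2.imwrite(fn,im)
    pickle.dump(st,open(fn[:-4]+'.pkl','wb')); print(st['t'],st['ee_pos'],st['orientation']); return st,im
E
python3 - <<'E'
from h import *
for n in ['scene','top']:
    print(n,cam(n)[1].round(3).tolist())
im=cv2.imread('pics/top0.png'); crop(im,160,160,100,110,5,'pics/c1.png'); crop(im,300,220,80,70,7,'pics/c2.png')
im=cv2.imread('pics/scene0.png'); crop(im,310,190,130,110,6,'pics/c3.png'); crop(im,185,165,80,70,7,'pics/c4.png')
E
```

```text
scene [[-0.072, 0.736, -0.673], [0.997, 0.05, -0.052], [-0.004, -0.675, -0.738]]
top [[0.009, -0.995, 0.103], [-1.0, -0.007, 0.023], [-0.022, -0.103, -0.994]]
```

View pics/c1.png

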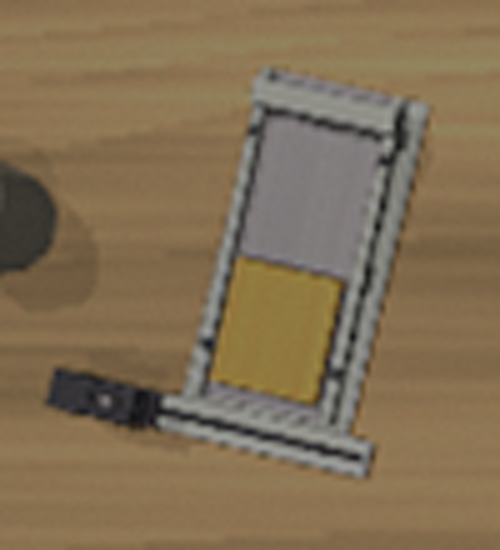

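View pics/c2.png

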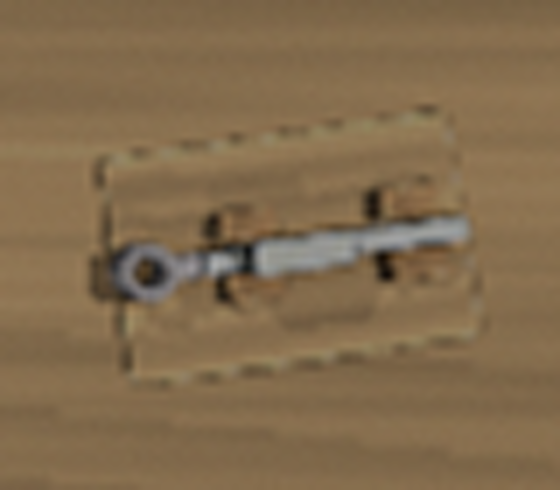

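View pics/c3.png

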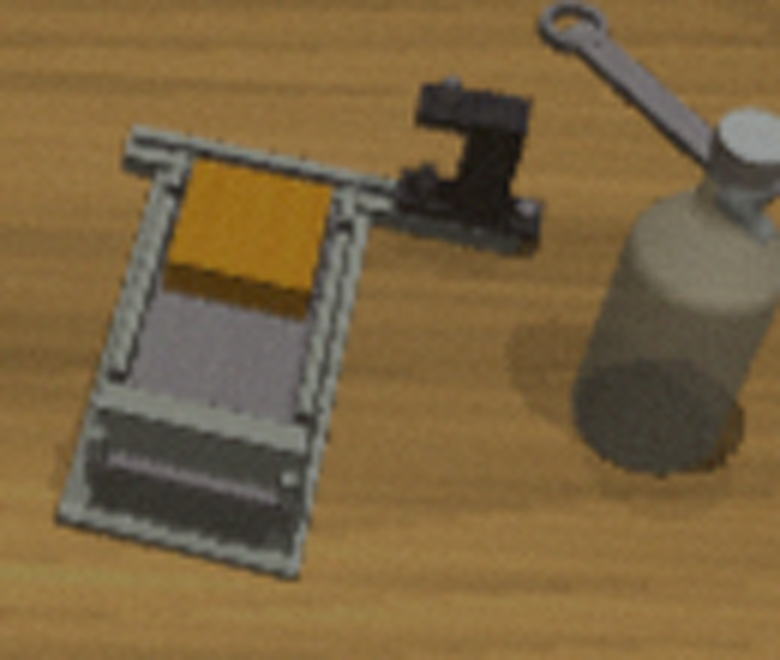

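View pics/c4.png

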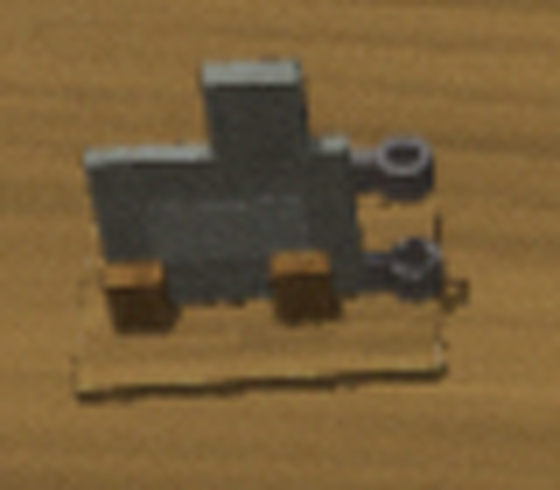

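```bash
python3 - <<'E'
from h import *
t=cam('top'); s=cam('scene')
T=lambda x,y:(160+x/5-.4,160+y/5-.4)
G=lambda x,y:(300+x/7-.4,220+y/7-.4)
print('pin',onz(t,T(105,400),.088))
for n,p,z in [('bar -y front',(372,440),.012),('bar +y vis',(165,395),.012),('blk bl',(212,383),.037),('blk br',(322,403),.037),('blk tl',(237,257),.046),('blk tr',(344,280),.046),('railtop ul',(262,72),.055),('rail ur',(425,105),.03)]:
    print(n,onz(t,T(*p),z).round(4))
for n,p,z in [('kn',(148,270),.078),('tab',(305,250),.123),('pend',(468,230),.086)]: print(n,onz(t,G(*p),z).round(4))
S=lambda x,y:(185+x/7-.4,165+y/7-.4)
print('tab tri',tri([t,s],[G(300,250),S(252,70)]),'kn tri',tri([t,s],[G(148,270),S(405,152)]))
E
```

```text
pin [0.51278249 0.26664033 0.088     ]
bar -y front [0.4943 0.1372 0.012 ]
bar +y vis [0.5183 0.2534 0.012 ]
blk bl [0.5242 0.2219 0.037 ]
blk br [0.5138 0.1615 0.037 ]
blk tl [0.5924 0.2083 0.046 ]
blk tr [0.5802 0.1496 0.046 ]
railtop ul [0.6929 0.1956 0.055 ]
rail ur [0.6796 0.1091 0.03  ]
kn [ 0.4681 -0.0977  0.078 ]
tab [ 0.4761 -0.1497  0.123 ]
pend [ 0.4839 -0.2144  0.086 ]
tab tri [ 0.47608823 -0.1478799   0.12229601] kn tri [ 0.46800462 -0.09712226  0.07748261]
```

```bash
python3 - <<'E'
from h import *
st=env.read_state(); print(R.from_rotvec(st['orientation']).as_matrix().round(4)); print(cam('wrist',st)[2])
E
```

```text
[[-9.010e-01  4.339e-01 -7.000e-04]
 [ 4.339e-01  9.010e-01 -1.100e-03]
 [ 2.000e-04 -1.400e-03 -1.000e+00]]
[0.17706702 0.55232656 0.38369816]
```

```bash
A='[[0.8,-1,0,0,0,0.2],[0.85,-1,0,0,0,0.2],[0.85,-1,0,0,0,0.2],[0.85,-1,0,0,0,0.2],[0.85,-1,0,0,0,0.2]]'
python3 -m pendant '[[0.85,-1,0,0,0,0.2],[0.85,-1,0,0,0,0.2],[0.85,-1,0,0,0,0.2],[0.85,-1,0,0,0,0.2],[0.85,-1,0,0,0,0.2]]'
python3 -m pendant '[[0.85,-1,0,0,0,0.2],[0.85,-1,0,0,0,0.2],[0.85,-1,0,0,0,0.2],[0.85,-1,0,0,0,0.2],[0.85,-1,0,0,0,0.2]]'
python3 -m pendant '[[0.85,-1,0,0,0,0.2],[0.85,-1,0,0,0,0.2],[0.85,-1,0,0,0,0.1],[0.85,-1,0,0,0,0.1],[0.3,-0.5,0,0,0,0]]'
python3 -m pendant '[[0,0,0,0,0,0],[0,0,0,0,0,0],[0,0,0,0,0,0],[0,0,0,0,0,0],[0,0,0,0,0,0]]'
python3 -c "
from h import *
wrist('pics/w1.png')"
```

```text
t: 0.57
ee_pos: [0.335, 0.4171, 0.4044]
orientation: [-0.563, -3.091, 0.001]
contact_force: [0.2, -0.0, 0.6]
grip_width: 0.0941
t: 0.98
ee_pos: [0.4201, 0.3169, 0.4045]
orientation: [-0.428, -3.112, 0.0]
contact_force: [0.5, -0.2, -1.1]
grip_width: 0.094
t: 1.4
ee_pos: [0.4953, 0.2261, 0.4043]
orientation: [0.351, 3.121, -0.002]
contact_force: [1.0, 0.7, 0.4]
grip_width: 0.0942
t: 1.82
ee_pos: [0.4927, 0.229, 0.4048]
orientation: [-0.345, -3.122, -0.001]
contact_force: [0.4, 0.6, 0.2]
grip_width: 0.094
1.8167 [0.49270143 0.22902694 0.40478767] [-3.45413573e-01 -3.12232731e+00 -6.99583979e-04]
```

View pics/w1.png

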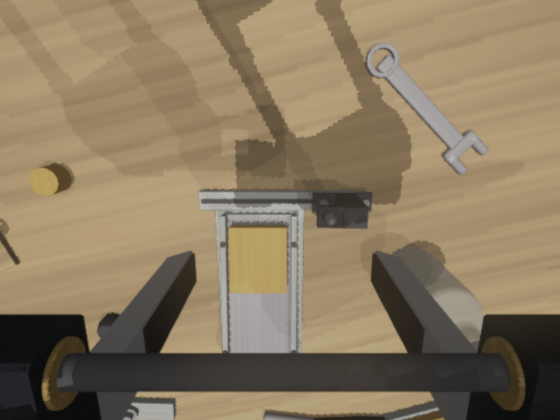

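```bash
python3 - <<'E'
from h import *
im=cv2.imread('pics/w1.png'); crop(im,190,170,200,140,4,'pics/c5.png')
E
```

```text
(no output)
```

View pics/c5.png

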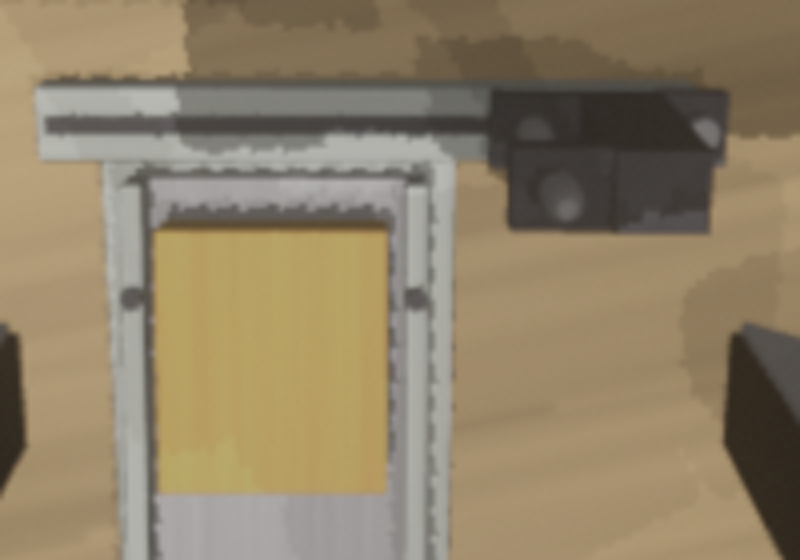

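```bash
cat > m1.py <<'E'
from h import *
import pickle
st=pickle.load(open('pics/w1.pkl','rb')); c=cam('wrist',st)
F=lambda x,y:(190+x/4-.4,170+y/4-.4)
P=lambda x,y,z:onz(c,F(x,y),z)[:2]
pin_tip=P(567,202,.088); ax=P(558,190,.074)
br=[P(508,148,.074),P(712,148,.074),P(712,232,.074),P(508,232,.074)]
bar=[P(38,87,.012),P(38,161,.012),P(488,161,.012),P(488,87,.012)]
low=P(533,130,.034)
blk=[P(155,229,.038),P(388,226,.038),P(155,494,.047),P(388,494,.047)]
rail=[P(104,165,.026),P(454,165,.026)]
for n in 'pin_tip ax low br bar blk rail'.split(): print(n,np.round(globals()[n],4).tolist())
d=bar[2]-bar[1]; print('yaw bar',np.degrees(np.arctan2(-d[0],d[1])))
d=br[1]-br[0]; print('yaw br',np.degrees(np.arctan2(-d[0],d[1])))
d=blk[1]-blk[0]; print('yaw blk',np.degrees(np.arctan2(-d[0],d[1])),np.linalg.norm(d))
E
python3 m1.py
```

```text
pin_tip [0.5098, 0.2669]
ax [0.5111, 0.2665]
low [0.5069, 0.2659]
br [[0.4992, 0.2575], [0.509, 0.3015], [0.5283, 0.2984], [0.5183, 0.2537]]
bar [[0.4731, 0.1427], [0.4925, 0.137], [0.5185, 0.2538], [0.4988, 0.2578]]
blk [[0.5104, 0.1684], [0.5223, 0.2255], [0.5771, 0.1519], [0.5902, 0.2105]]
rail [[0.4942, 0.1573], [0.5137, 0.2448]]
yaw bar -12.563979249285847
yaw br -12.564264979720363
yaw blk -11.789014659465696 0.058398277461377726
```

```bash

python3 -m pendant '[[0.28,-0.73,0,0,0,0],[0.27,-0.72,0,0,0,0],[0,0,-1,0,0,0],[0,0,-1,0,0,0],[0,0,-1,0,0,0]]' -0.36 20
python3 -m pendant '[[0,0,-1,0,0,0],[0,0,-1,0,0,0],[0,0,-0.5,0,0,0],[0,0,0,0,0,0],[0,0,0,0,0,0]]'
python3 -c "
from h import *
wrist('pics/w2.png'); cv2.imwrite('pics/s2.png',eyes.read_camera('scene')[:,:,::-1]); crop(cv2.imread('pics/s2.png'),290,150,150,130,5,'pics/c6.png')"
```

```text
t: 2.28
ee_pos: [0.5043, 0.1994, 0.3445]
orientation: [0.347, 3.121, 0.001]
contact_force: [0.8, -0.0, 0.2]
grip_width: 0.0643
t: 2.7
ee_pos: [0.5045, 0.1994, 0.2948]
orientation: [-0.347, -3.122, -0.0]
contact_force: [-0.6, 0.3, 1.0]
grip_width: 0.0318
2.7 [0.50447076 0.1994382  0.29476829] [-3.47048074e-01 -3.12194898e+00 -7.20204362e-06]
```

View pics/w2.png

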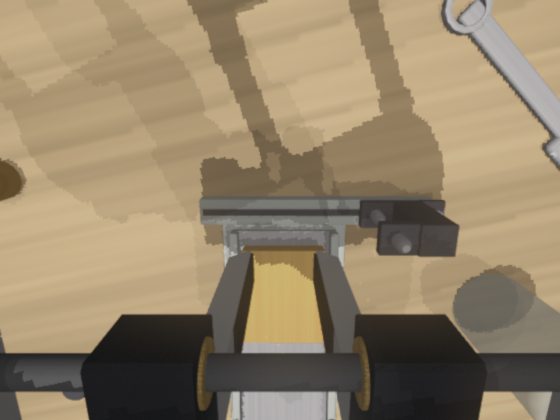

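View pics/c6.png

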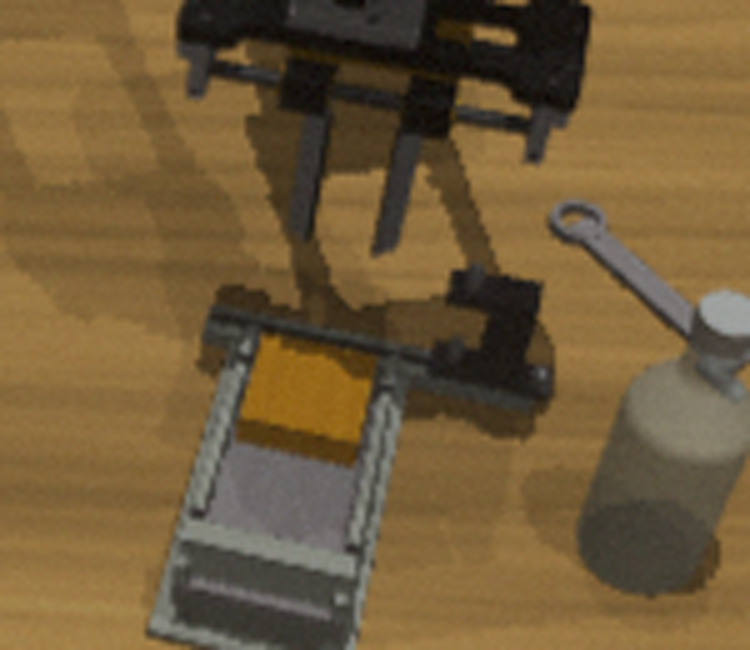

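```bash
python3 - <<'E'
from h import *
im=cv2.imread('pics/w2.png'); crop(im,190,185,280,80,2.8571,'pics/c7.png'); crop(im,340,185,130,90,6,'pics/c8.png')
E
```

```text
(no output)
```

View pics/c7.png

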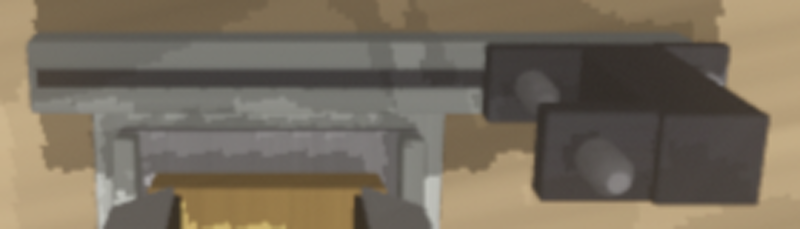

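View pics/c8.png

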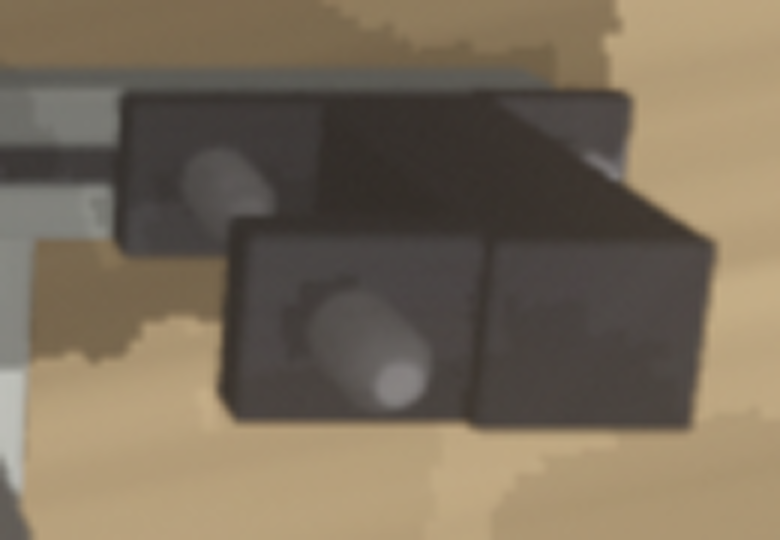

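```bash
cat > m2.py <<'E'
from h import *
import pickle
st=pickle.load(open('pics/w2.pkl','rb')); c=cam('wrist',st)
P=lambda x,y,z:onz(c,(340+x/6-.4,185+y/6-.4),z)[:2]
Q=lambda x,y,z:onz(c,(190+x/2.857-.4,185+y/2.857-.4),z)[:2]
br=np.array([P(245,238,.074),P(712,243,.074),P(692,430,.074),P(238,418,.074)])
lo=np.array([P(130,95,.020),P(130,250,.020),P(322,97,.020)])
tip=P(402,384,.088)
bar=np.array([Q(30,40,.012),Q(30,110,.012),Q(485,113,.012)])
for n in 'br lo tip bar'.split(): print(n,globals()[n].round(4).tolist())
d=bar[2]-bar[1]; print('yaw bar',np.degrees(np.arctan2(-d[0],d[1])))
d=br[1]-br[0]; print('yaw br',np.degrees(np.arctan2(-d[0],d[1])),np.linalg.norm(d))
a=np.radians(-12.5);u=np.array([np.cos(a),np.sin(a)]);v=np.array([-u[1],u[0]])
print('axis hi',((br[0]+br[3])/2+.011*v).round(4),'from cen',(br.mean(0)-.0115*v).round(4),'lo',((lo[0]+lo[1])/2+.011*v).round(4))
print('blk back',Q(165,177,.0375),Q(385,177,.0375))
print('deck mouth',Q(140,133,.014),Q(395,133,.014))
E
python3 m2.py
```

```text
br [[0.4993, 0.2578], [0.5097, 0.3017], [0.5287, 0.298], [0.5176, 0.2544]]
lo [[0.4982, 0.2581], [0.5175, 0.2549], [0.5034, 0.2805]]
tip [0.5112, 0.2669]
bar [[0.4729, 0.1428], [0.4912, 0.1374], [0.5184, 0.255]]
yaw bar -13.01061053597703
yaw br -13.257072634548438 0.045083594742682094
axis hi [0.5109 0.2669] from cen [0.5113 0.2668] lo [0.5102 0.2672]
blk back [0.50851919 0.1724916 ] [0.52022759 0.22482336]
deck mouth [0.50319975 0.16468416] [0.5179377  0.23054234]
```

```bash

python3 -m pendant '[[-0.17,0.04,-0.5,0,0,0],[0,0,-1,0,0,0],[0,0,-1,0,0,0],[0,0,-0.8,0,0,0],[0,0,-0.35,0,0,0]]'
python3 -m pendant '[[0.2,-0.046,0.03,0,0,0],[0.3,-0.069,0.043,0,0,0],[0.3,-0.069,0.043,0,0,0],[0.3,-0.069,0.043,0,0,0],[0.3,-0.069,0.043,0,0,0]]'
```

```text
t: 3.22
ee_pos: [0.501, 0.1999, 0.2211]
orientation: [-0.348, -3.122, 0.0]
contact_force: [-1.2, -0.4, -0.7]
grip_width: 0.0301
t: 3.63
ee_pos: [0.5278, 0.1935, 0.2263]
orientation: [-0.348, -3.116, 0.0]
contact_force: [-6.9, 1.5, 0.9]
grip_width: 0.0301
```

```bash

python3 -m pendant '[[0.3,-0.069,0.043,0,0,0],[0.3,-0.069,0.043,0,0,0],[0.3,-0.069,0.043,0,0,0],[0.3,-0.069,0.043,0,0,0],[0.2,-0.046,0.029,0,0,0]]'
python3 -m pendant '[[0.2,-0.046,0.029,0,0,0],[0.2,-0.046,0.029,0,0,0],[0.2,-0.046,0.029,0,0,0],[0.1,-0.023,0.014,0,0,0],[0,0,0,0,0,0]]'
python3 -c "
from h import *
cv2.imwrite('pics/s3.png',eyes.read_camera('scene')[:,:,::-1]); crop(cv2.imread('pics/s3.png'),290,180,150,120,5,'pics/c9.png')"
```

```text
t: 4.05
ee_pos: [0.5563, 0.187, 0.2304]
orientation: [-0.348, -3.117, -0.0]
contact_force: [-7.1, 1.5, -0.2]
grip_width: 0.0302
t: 4.47
ee_pos: [0.5704, 0.1837, 0.2325]
orientation: [-0.348, -3.118, -0.0]
contact_force: [-4.9, 1.5, 0.8]
grip_width: 0.0298
```

View pics/c9.png

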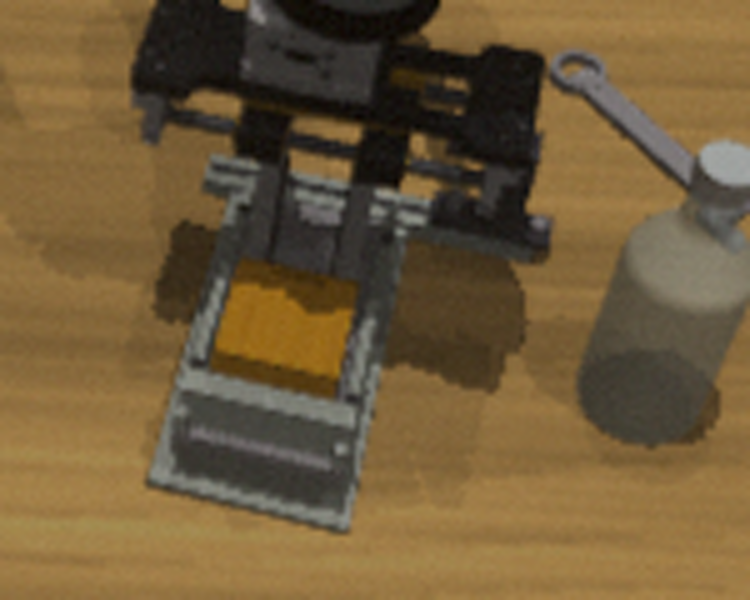

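```bash

python3 -m pendant '[[0.2,-0.046,0.029,0,0,0],[0.2,-0.046,0.029,0,0,0],[0.2,-0.046,0.029,0,0,0],[0.15,-0.034,0.021,0,0,0],[0.15,-0.034,0.021,0,0,0]]'
python3 -m pendant '[[0.07,-0.016,0.01,0,0,0],[0.07,-0.016,0.01,0,0,0],[0.07,-0.016,0.01,0,0,0],[0.05,-0.012,0.007,0,0,0],[0,0,0,0,0,0]]'
```

```text
t: 4.93
ee_pos: [0.5878, 0.1797, 0.2349]
orientation: [-0.348, -3.117, -0.0]
contact_force: [-7.1, 1.3, -0.2]
grip_width: 0.0303
t: 5.35
ee_pos: [0.5923, 0.1787, 0.2355]
orientation: [-0.348, -3.114, -0.0]
contact_force: [-7.8, 1.9, 0.5]
grip_width: 0.0303
```

```bash

python3 -m pendant '[[0.07,-0.016,0.01,0,0,0],[0.07,-0.016,0.01,0,0,0],[0.05,-0.012,0.007,0,0,0],[0,0,0,0,0,0],[0,0,0,0,0,0]]'
python3 -c "
from h import *
cv2.imwrite('pics/s4.png',eyes.read_camera('scene')[:,:,::-1]); crop(cv2.imread('pics/s4.png'),290,180,150,120,5,'pics/c10.png')"
```

```text
t: 5.77
ee_pos: [0.5938, 0.1785, 0.2355]
orientation: [-0.348, -3.107, -0.001]
contact_force: [-12.3, 3.3, 3.5]
grip_width: 0.0301
```

View pics/c10.png

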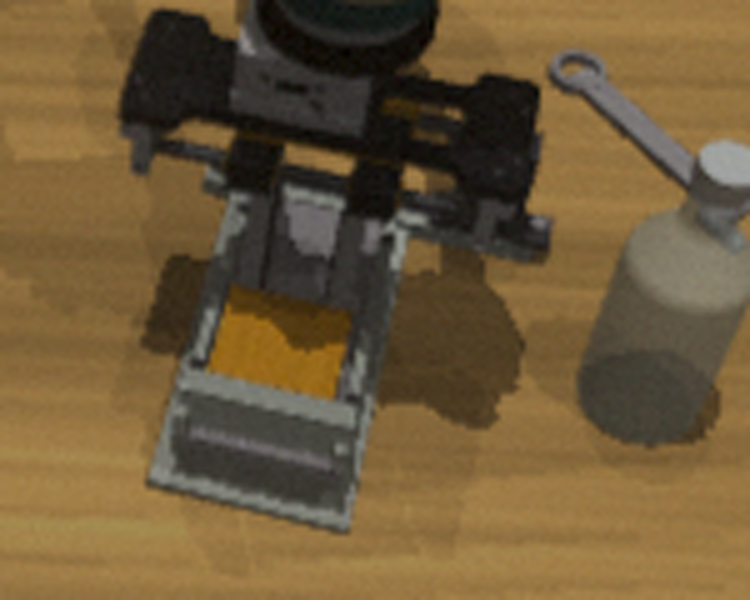

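```bash

python3 -m pendant '[[0.07,-0.016,0.01,0,0,0],[0.07,-0.016,0.01,0,0,0],[0.05,-0.012,0.007,0,0,0],[0,0,0,0,0,0],[0,0,0,0,0,0]]'
```

```text
t: 6.23
ee_pos: [0.5953, 0.1782, 0.2356]
orientation: [-0.348, -3.1, -0.001]
contact_force: [-18.4, 6.2, 6.2]
grip_width: 0.03
```

```bash

python3 -m pendant '[[-0.3,0.069,-0.04,0,0,0],[-0.5,0.115,0,0,0,0],[-0.5,0.115,0.5,0,0,0],[0,0,1,0,0,0],[0,0,1,0,0,0]]' 1
python3 -m pendant '[[0,0,1,0,0,0],[0,0,1,0,0,0],[0,0,1,0,0,0],[0,0,1,0,0,0],[0,0,1,0,0,0]]'
python3 -c "
from h import *
print(env.read_state()['qpos'].round(3))
wrist('pics/w3.png'); cv2.imwrite('pics/s5.png',eyes.read_camera('scene')[:,:,::-1]); crop(cv2.imread('pics/s5.png'),290,180,150,120,5,'pics/c11.png')"
```

```text
t: 6.65
ee_pos: [0.5758, 0.1827, 0.2873]
orientation: [0.347, 3.12, 0.0]
contact_force: [1.2, -0.7, 0.3]
grip_width: 0.0604
t: 7.07
ee_pos: [0.5761, 0.1825, 0.3888]
orientation: [0.348, 3.117, 0.002]
contact_force: [-0.2, -1.0, 0.1]
grip_width: 0.0921
[ 0.192  0.327  1.469 -0.     1.34  -1.157]
7.0667 [0.57613181 0.18246407 0.38877857] [3.47679554e-01 3.11733684e+00 1.68931282e-03]
```

View pics/w3.png

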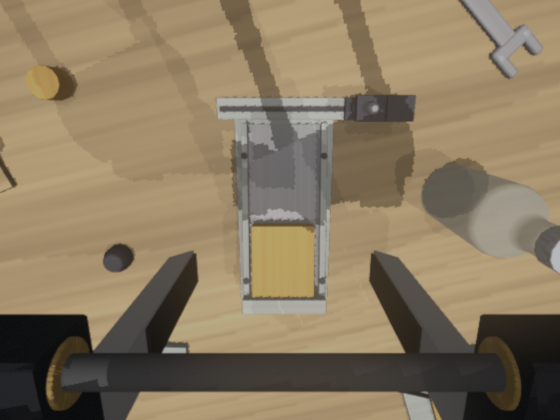

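View pics/c11.png

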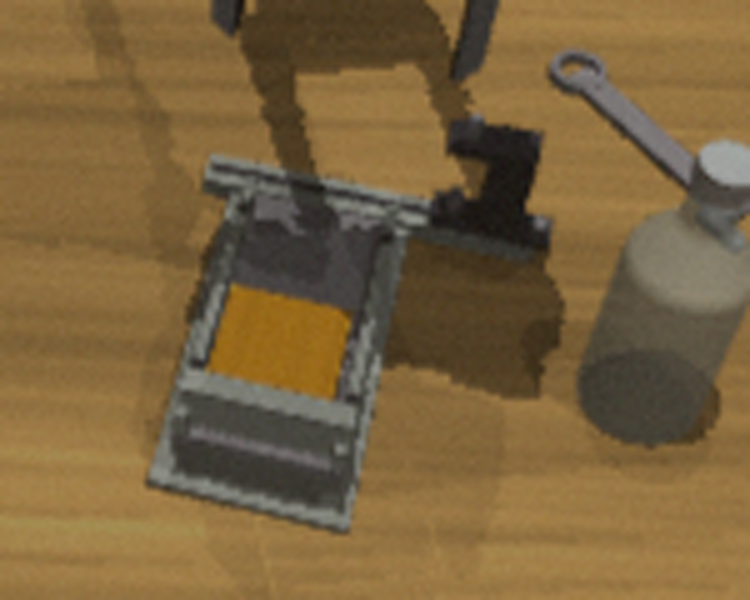

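```bash

python3 -m pendant '[[-0.3,-1,0,0,0,-0.85],[-0.3,-1,0,0,0,-0.85],[-0.3,-1,0,0,0,-0.85],[-0.3,-1,0,0,0,-0.85],[-0.3,-1,0,0,0,-0.85]]' 0
python3 -m pendant '[[-0.3,-1,0,0,0,-0.85],[-0.3,-1,0,0,0,-0.85],[-0.3,-1,0,0,0,-0.85],[-0.3,-1,0,0,0,-0.85],[-0.3,-1,0,0,0,-0.85]]'
python3 -m pendant '[[-0.3,-1,0,0,0,-0.85],[-0.3,-1,0,0,0,-0.85],[-0.3,-1,0,0,0,-0.85],[-0.3,-1,0,0,0,-0.85],[-0.3,-1,0,0,0,-0.85]]'
python3 -m pendant '[[-0.3,-1,0,0,0,-0.85],[-0.2,-0.6,0,0,0,0],[0,0,0,0,0,0],[0,0,0,0,0,0],[0,0,0,0,0,0]]'
python3 -c "
from h import *
wrist('pics/w4.png')"
```

```text
t: 7.58
ee_pos: [0.5455, 0.0817, 0.3853]
orientation: [0.922, 3.002, 0.0]
contact_force: [0.2, -0.2, -0.9]
grip_width: 0.0639
t: 8.0
ee_pos: [0.5154, -0.0184, 0.3854]
orientation: [1.46, 2.78, 0.0]
contact_force: [1.0, 0.0, 0.2]
grip_width: 0.0471
t: 8.42
ee_pos: [0.4854, -0.1184, 0.3854]
orientation: [1.948, 2.463, 0.0]
contact_force: [0.7, -0.2, -0.1]
grip_width: 0.0469
t: 8.83
ee_pos: [0.476, -0.1489, 0.3854]
orientation: [2.034, 2.394, 0.001]
contact_force: [0.6, 0.4, -0.5]
grip_width: 0.0472
8.8333 [ 0.47595543 -0.14885853  0.38537394] [2.03405569e+00 2.39394920e+00 1.12740531e-03]
```

View pics/w4.png

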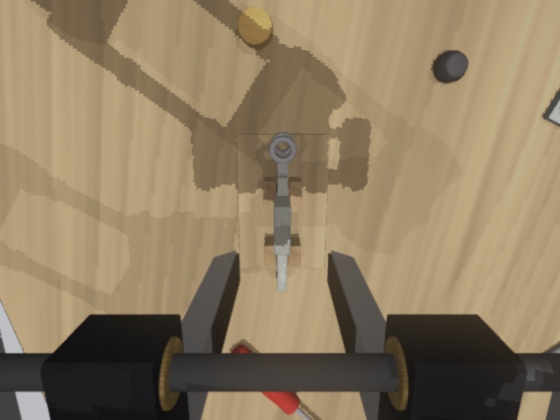

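```bash
python3 - <<'E'
from h import *
im=cv2.imread('pics/w4.png'); crop(im,232,120,100,180,3.3333,'pics/c12.png')
E
```

```text
(no output)
```

View pics/c12.png

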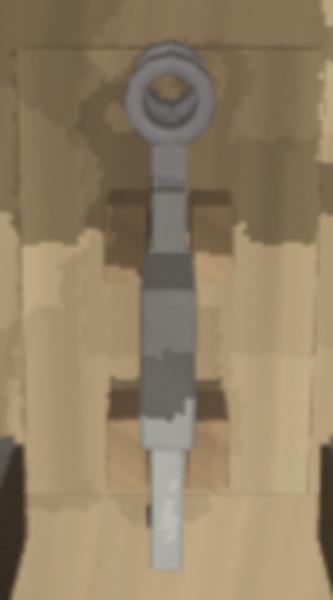

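```bash
python3 - <<'E'
from h import *
import pickle
st=pickle.load(open('pics/w4.pkl','rb')); c=cam('wrist',st)
P=lambda x,y,z:onz(c,(232+x/3.333-.35,120+y/3.333-.35),z)[:2]
t1=P(168.5,288,.123);t2=P(168,448,.123);k=P(169.5,99,.078);e=P(166.5,570,.086)
print(t1,t2,np.linalg.norm(t1-t2),'c',(t1+t2)/2,'kn',k,'end',e)
for d in (t1-t2,k-e,k-(t1+t2)/2): print(np.degrees(np.arctan2(-d[0],d[1])),np.linalg.norm(d))
v=(k-e)/np.linalg.norm(k-e); print('grip from kn',k-.052*v)
o=st['orientation']; print('a',-2*np.degrees(np.arctan2(o[0],o[1])))
E
```

```text
[ 0.47218683 -0.13203196] [ 0.47781656 -0.16706196] 0.03547949381630552 c [ 0.4750017  -0.14954696] kn [ 0.46679917 -0.09824364] end [ 0.48516314 -0.21485441]
9.130043845781579 0.03547949381630552
8.949491454156993 0.11804789694387026
9.083741842265434 0.0519549041533866
grip from kn [ 0.47488848 -0.14961059]
a -80.70680655985804
```

```bash

python3 -m pendant '[[-0.05,-0.03,-1,0,0,-0.06],[0,0,-1,0,0,0],[0,0,-1,0,0,0],[0,0,-1,0,0,0],[0,0,-0.77,0,0,0]]' 0
python3 -m pendant '[[0,0,0,0,0,0],[0,0,0,0,0,0],[0,0,0,0,0,0],[0,0,0,0,0,0],[0,0,0,0,0,0]]' -1 40
python3 -m pendant '[[0,0,0,0,0,0],[0,0,0,0,0,0],[0,0,0,0,0,0],[0,0,0,0,0,0],[0,0,0,0,0,0]]'
```

```text
t: 9.3
ee_pos: [0.4748, -0.1487, 0.2886]
orientation: [-2.038, -2.389, -0.0]
contact_force: [-0.9, -0.2, -0.2]
grip_width: 0.0472
t: 9.72
ee_pos: [0.4753, -0.1499, 0.2911]
orientation: [2.039, 2.387, 0.001]
contact_force: [0.2, 0.1, 0.7]
grip_width: 0.0172
t: 10.13
ee_pos: [0.4751, -0.1501, 0.2909]
orientation: [2.04, 2.387, 0.001]
contact_force: [-1.2, 1.3, 6.4]
grip_width: 0.0115
```

```bash

python3 -m pendant '[[0,0,0.5,0,0,0],[0,0,0.8,0,0,0],[0,0,0.9,0,0,0],[0,0,0.8,0,0,0],[0,0,0.5,0,0,0]]'
python3 -c "
from h import *
wrist('pics/w5.png')"
```

```text
t: 10.55
ee_pos: [0.4749, -0.15, 0.3614]
orientation: [2.04, 2.388, 0.001]
contact_force: [0.1, 1.0, -3.2]
grip_width: 0.012
10.55 [ 0.47494756 -0.14996174  0.36137946] [2.03981918e+00 2.38776693e+00 6.92854429e-04]
```

View pics/w5.png

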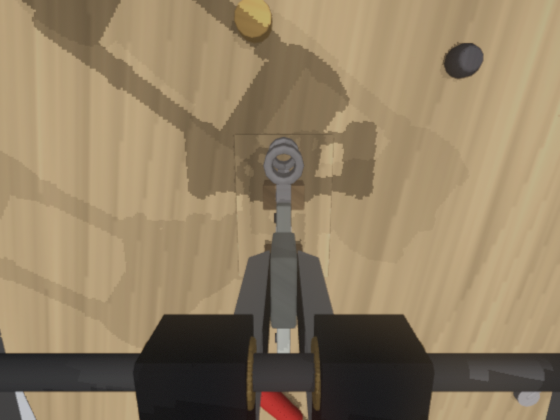

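```bash

python3 -m pendant '[[0,0.5,0,0,0,-0.1],[0.03,0.8,0,0,0,-0.2],[0.03,0.9,0,0,0,-0.3],[0.04,0.9,0,0,0,-0.3],[0.04,0.9,0,0,0,-0.3]]'
python3 -m pendant '[[0.04,0.9,0,0,0,-0.3],[0.04,0.9,0,0,0,-0.3],[0.04,0.9,0,0,0,-0.3],[0.04,0.9,0,0,0,-0.3],[0.04,0.9,0,0,0,-0.3]]'
python3 -m pendant '[[0.04,0.9,0,0,0,-0.3],[0.04,0.9,0,0,0,-0.3],[0.04,0.9,0,0,0,-0.3],[0.04,0.9,0,0,0,-0.3],[0.04,0.9,0,0,0,-0.3]]'
python3 -m pendant '[[0.03,0.9,0,0,0,-0.28],[0.02,0.7,0,0,0,0],[0,0.4,0,0,0,0],[0,0,0,0,0,0],[0,0,0,0,0,0]]'
python3 -c "
from h import *
wrist('pics/w6.png')
cv2.imwrite('pics/s6.png',eyes.read_camera('scene')[:,:,::-1]); crop(cv2.imread('pics/s6.png'),290,130,150,120,5,'pics/c13.png')"
```

```text
t: 11.02
ee_pos: [0.4772, -0.0692, 0.359]
orientation: [-2.164, -2.275, 0.001]
contact_force: [1.0, -0.2, -3.5]
grip_width: 0.0118
t: 11.43
ee_pos: [0.4812, 0.021, 0.359]
orientation: [-2.308, -2.13, 0.002]
contact_force: [1.0, -0.4, -3.4]
grip_width: 0.012
t: 11.85
ee_pos: [0.4852, 0.1109, 0.359]
orientation: [-2.442, -1.975, 0.003]
contact_force: [0.8, -0.7, -3.4]
grip_width: 0.0117
t: 12.27
ee_pos: [0.4864, 0.15, 0.3594]
orientation: [2.465, 1.948, -0.002]
contact_force: [-0.1, -0.5, -3.8]
grip_width: 0.0119
12.2667 [0.48644362 0.14995923 0.35941168] [ 2.46465879e+00  1.94796388e+00 -2.44960977e-03]
```

View pics/w6.png

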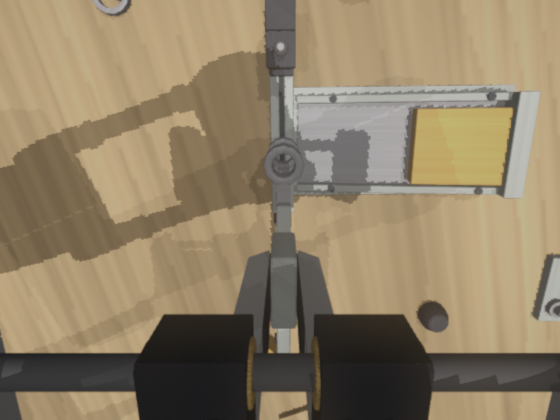

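View pics/c13.png

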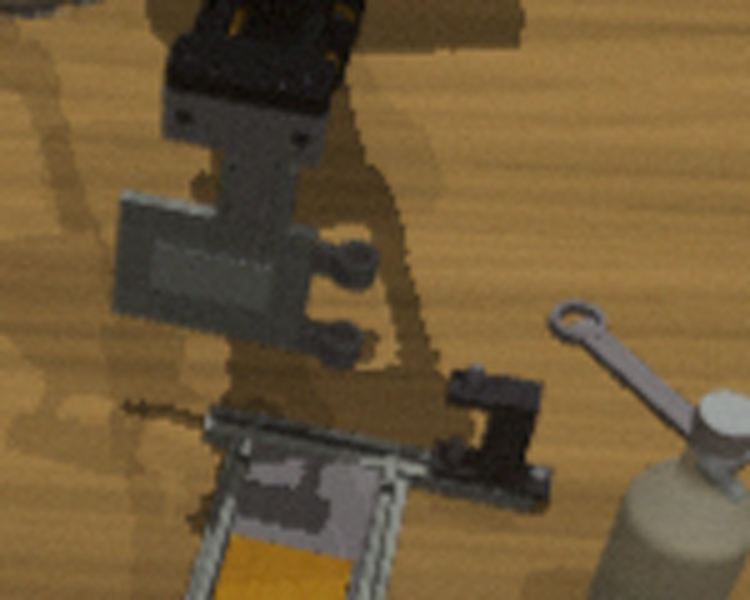

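```bash
python3 - <<'E'
from h import *
im=cv2.imread('pics/w6.png'); crop(im,240,0,90,200,3,'pics/c14.png'); crop(im,245,130,80,100,6,'pics/c15.png')
E
```

```text
(no output)
```

View pics/c14.png

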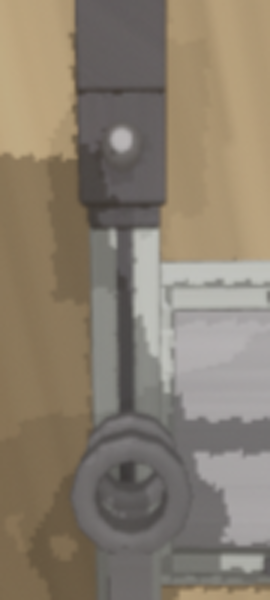

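View pics/c15.png

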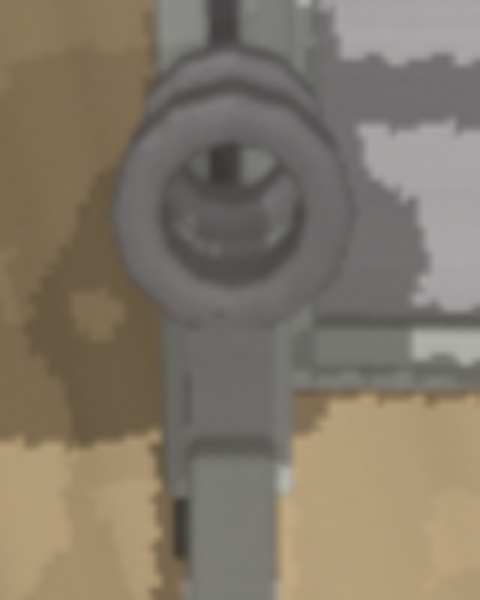

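```bash
python3 - <<'E'
from h import *
import pickle
st=pickle.load(open('pics/w6.pkl','rb')); c=cam('wrist',st)
print(cam('wrist',st)[2])
Q=lambda x,y,z:onz(c,(240+x/3-.3,y/3-.3),z)[:2]
tip=Q(121,139,.088); b=[Q(79,92,.074),Q(164,92,.074),Q(165,203,.074),Q(80,205,.074)]
zt=st['ee_pos'][2]-.2829+.070
k=onz(c,(283.6,164.4),zt)[:2]
print('tip',tip,'br',np.round(b,4).tolist(),'kn',k,zt)
a=np.radians(-12.9);u=np.array([np.cos(a),np.sin(a)]);v=np.array([-u[1],u[0]])
print('axis from br',(b[2]+b[3])/2+.011*v)
d=k-st['ee_pos'][:2]; print('kn-tcp in tool yaw', d, np.linalg.norm(d), np.degrees(np.arctan2(-d[0],d[1])))
o=st['orientation']; print('a+90',90-2*np.degrees(np.arctan2(o[0],o[1])))
print('bar yaw',[np.degrees(np.arctan2(-(p-q)[0],(p-q)[1])) for p,q in [(b[1],b[2]),(b[0],b[3]),(Q(93,228,.012),Q(93,420,.012))]])
# scene tri of knuckle top
s=cam('scene'); S=lambda x,y:(290+x/5-.4,130+y/5-.4)
print('tri',tri([c,s],[(283.6,164.4),S(355,257)]))
for p in [(345,0),(345,.06),(345,.076)]:pass
print('pred scene px of kn top',((proj(s,[*k,zt])-[290,130]+.4)*5))
E
```

```text
[0.50430261 0.22729719 0.33898246]
tip [0.5113873  0.26657789] br [[0.505, 0.2802], [0.5232, 0.2759], [0.5184, 0.2535], [0.4995, 0.2575]] kn [0.49817714 0.20091523] 0.146511675046894
axis from br [0.51142103 0.2662504 ]
kn-tcp in tool yaw [0.01173352 0.050956  ] 0.05228947851207798 -12.96733133322479
a+90 -13.357242684300545
bar yaw [np.float64(-12.249440981546794), np.float64(-13.49239643509981), np.float64(-13.847922195208293)]
tri [0.49810458 0.20051606 0.14181701]
pred scene px of kn top [356.71393039 249.71447256]
```

```bash

python3 -m pendant '[[0,0,-0.5,0,0,0],[0,0,-0.6,0,0,0],[0,0,-0.55,0,0,0],[0.08,0.4,0,0,0,0],[0.1,0.5,0,0,0,0]]'
python3 -m pendant '[[0.1,0.5,0,0,0,0],[0.08,0.4,0,0,0,0],[0.04,0.2,0,0,0,0],[0,0,0,0,0,0],[0,0,0,0,0,0]]'
python3 -c "
from h import *
st,im=wrist('pics/w7.png'); crop(im,240,30,90,180,3.33,'pics/c16.png')
cv2.imwrite('pics/s7.png',eyes.read_camera('scene')[:,:,::-1]); crop(cv2.imread('pics/s7.png'),320,150,100,100,6,'pics/c17.png')"
```

```text
t: 12.78
ee_pos: [0.4901, 0.1677, 0.3261]
orientation: [-2.467, -1.944, 0.003]
contact_force: [0.6, 0.2, -3.3]
grip_width: 0.0117
t: 13.2
ee_pos: [0.4947, 0.1905, 0.3272]
orientation: [2.464, 1.948, 0.0]
contact_force: [-0.5, -0.3, -2.9]
grip_width: 0.012
13.2 [0.49471985 0.19052932 0.3271934 ] [2.46409442e+00 1.94790734e+00 2.16750533e-04]
```

View pics/c16.png

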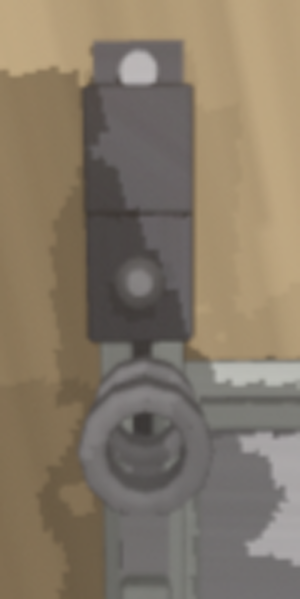

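View pics/c17.png

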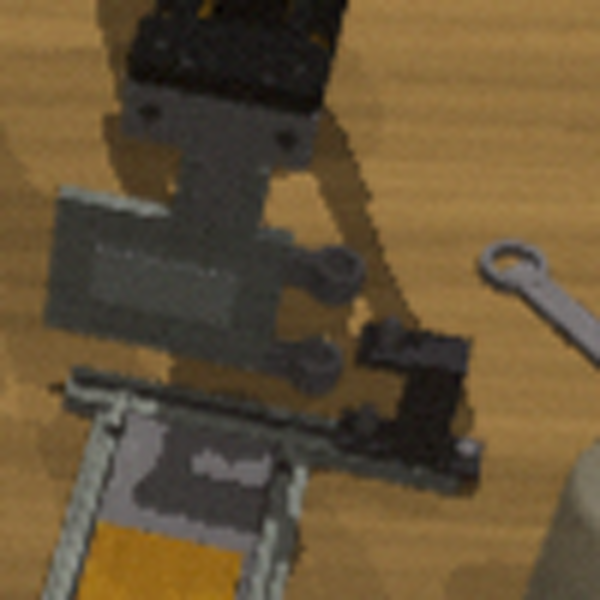

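```bash
python3 - <<'E'
from h import *
import pickle
st=pickle.load(open('pics/w7.pkl','rb')); c=cam('wrist',st)
Q=lambda x,y,z:onz(c,(240+x/3.333-.35,30+y/3.333-.35),z)[:2]
tip=Q(138.5,283,.088); b=[Q(87,214,.074),Q(191,214,.074),Q(193,340,.074),Q(89,340,.074)]
zt=st['ee_pos'][2]-.2829+.070
k=Q(146,451,zt)
a=np.radians(-12.9);u=np.array([np.cos(a),np.sin(a)]);v=np.array([-u[1],u[0]])
print('tip',tip,'axis from br',(b[2]+b[3])/2+.011*v,(sum(b)/4)-.0005*v,'kn',k,'d',tip-k)
s=cam('scene'); S=lambda x,y:(320+x/6-.4,150+y/6-.4)
for nm,p in [('hi knuckle top centre',[*k,zt]),('low kn underside',[*k,zt-.07]),('pin tip',[*tip,.088]),('lowpin tip',[*tip,.034])]:
    print(nm,(proj(s,p)-[320,150]+.4)*6)
d=k-st['ee_pos'][:2]; print(np.linalg.norm(d), np.degrees(np.arctan2(-d[0],d[1])))
E
```

```text
tip [0.51129377 0.26656542] axis from br [0.51173489 0.26705122] [0.51158452 0.26682118] kn [0.5066439  0.24135112] d [0.00464987 0.0252143 ]
hi knuckle top centre [337.92421486 256.9314653 ]
low kn underside [310.42012718 374.62451276]
pin tip [389.56907085 313.38562847]
lowpin tip [366.43456507 401.73561568]
0.052201901257402906 -13.204173702389607
```

```bash

python3 -m pendant '[[0.06,0.3,-0.1,0,0,0],[0.07,0.4,0,0,0,0],[0.07,0.35,0,0,0,0],[0.04,0.21,0,0,0,0],[0,0,0,0,0,0]]'
python3 -m pendant '[[0,0,0,0,0,0],[0,0,0,0,0,0],[0,0,0,0,0,0],[0,0,0,0,0,0],[0,0,0,0,0,0]]'
python3 -c "
from h import *
st,im=wrist('pics/w8.png'); crop(im,245,60,80,120,5,'pics/c18.png')
cv2.imwrite('pics/s8.png',eyes.read_camera('scene')[:,:,::-1]); crop(cv2.imread('pics/s8.png'),320,150,100,100,6,'pics/c19.png')"
```

```text
t: 13.72
ee_pos: [0.4998, 0.2164, 0.325]
orientation: [-2.465, -1.948, -0.001]
contact_force: [-1.0, 0.1, -3.3]
grip_width: 0.012
t: 14.13
ee_pos: [0.4995, 0.2151, 0.325]
orientation: [2.466, 1.946, -0.0]
contact_force: [0.1, 0.6, -3.9]
grip_width: 0.0118
14.1333 [0.49947579 0.21505274 0.32499553] [ 2.46584665e+00  1.94633860e+00 -4.29037441e-05]
```

View pics/c18.png

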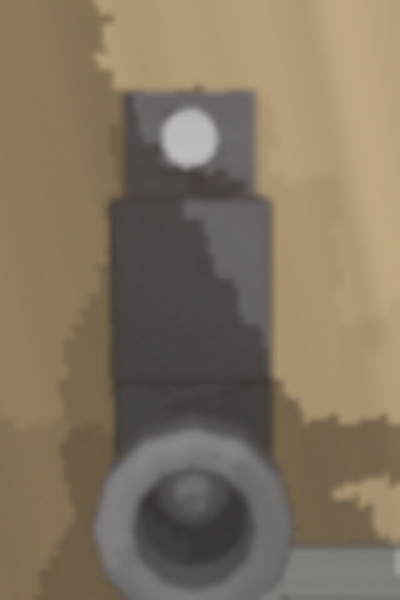

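View pics/c19.png

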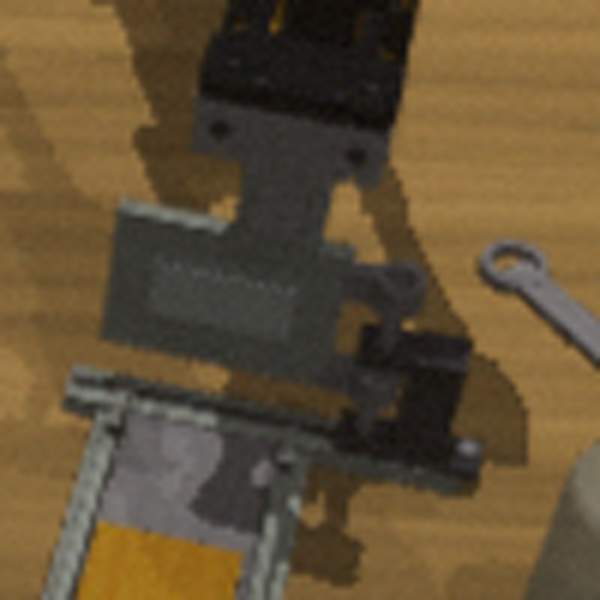

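```bash
python3 - <<'E'
from h import *
import pickle
st=pickle.load(open('pics/w8.pkl','rb')); c=cam('wrist',st)
Q=lambda x,y,z:onz(c,(245+x/5-.4,60+y/5-.4),z)[:2]
tip=Q(193,495,.088)
zt=st['ee_pos'][2]-.2829+.070
for dz in (0,.003): 
  k=Q(194,527,zt+dz); print('tip',tip,'kn',k,'d',tip-k)
crop(cv2.imread('pics/w8.png'),255,130,60,70,8,'pics/c20.png')
E
```

```text
tip [0.51136321 0.26630576] kn [0.51136147 0.26588899] d [1.74313145e-06 4.16771105e-04]
tip [0.51136321 0.26630576] kn [0.51145646 0.26630179] d [-9.32526625e-05  3.97046711e-06]
```

View pics/c20.png

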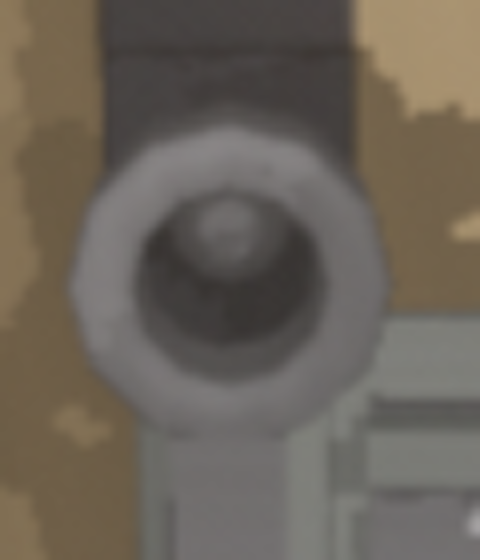

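```bash

python3 -m pendant '[[0,0.02,-0.2,0,0,0],[0,0,-0.2,0,0,0],[0,0,-0.1,0,0,0],[0,0,-0.1,0,0,0],[0,0,-0.05,0,0,0]]'
```

```text
t: 14.65
ee_pos: [0.4994, 0.2156, 0.3114]
orientation: [-2.465, -1.947, 0.001]
contact_force: [-0.0, -0.5, -3.7]
grip_width: 0.0119
```

```bash

python3 -c "
from h import *
st,im=wrist('pics/w9.png'); crop(im,255,110,60,90,6.5,'pics/c21.png')"
```

```text
14.65 [0.49937959 0.21563222 0.31140867] [-2.46549107e+00 -1.94663072e+00  1.25767513e-03]
```

View pics/c21.png

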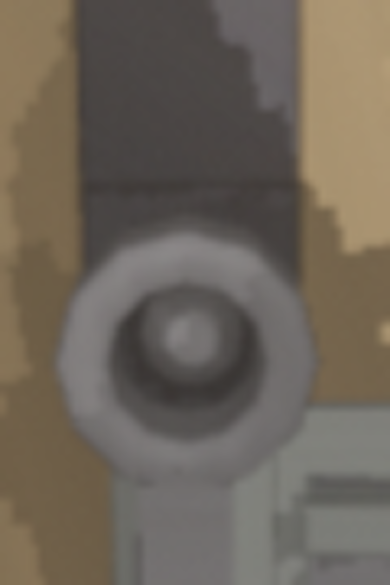

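Pin is visible inside the upper bore, well centred, at the tip zone with no contact force. Continue down.

```bash

python3 -m pendant '[[0,0,-0.1,0,0,0],[0,0,-0.1,0,0,0],[0,0,-0.1,0,0,0],[0,0,-0.05,0,0,0],[0,0,0,0,0,0]]'
```

```text
t: 15.12
ee_pos: [0.4994, 0.2156, 0.3047]
orientation: [-2.466, -1.947, 0.001]
contact_force: [0.4, -0.5, -4.4]
grip_width: 0.0121
```

```bash

python3 -m pendant '[[0,0,-0.05,0,0,0],[0,0,-0.05,0,0,0],[0,0,-0.05,0,0,0],[0,0,0,0,0,0],[0,0,0,0,0,0]]'
python3 -c "
from h import *
st,im=wrist('pics/w10.png'); crop(im,255,110,60,90,6.5,'pics/c22.png')
cv2.imwrite('pics/s9.png',eyes.read_camera('scene')[:,:,::-1]); crop(cv2.imread('pics/s9.png'),320,150,100,100,6,'pics/c23.png')"
```

```text
t: 15.53
ee_pos: [0.4995, 0.2156, 0.3028]
orientation: [2.465, 1.947, 0.001]
contact_force: [-1.0, -2.2, 3.7]
grip_width: 0.0116
15.5333 [0.4995368  0.21561699 0.30278758] [2.46517910e+00 1.94658261e+00 1.20617081e-03]
```

View pics/c22.png

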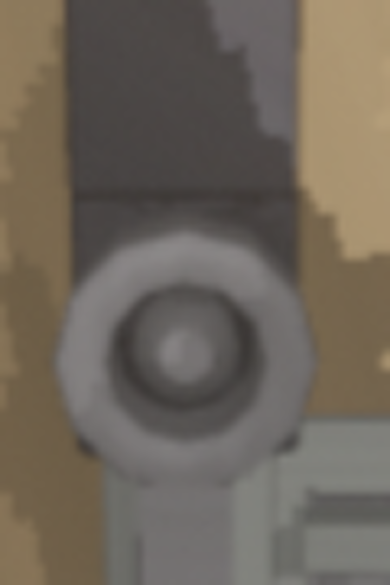

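View pics/c23.png

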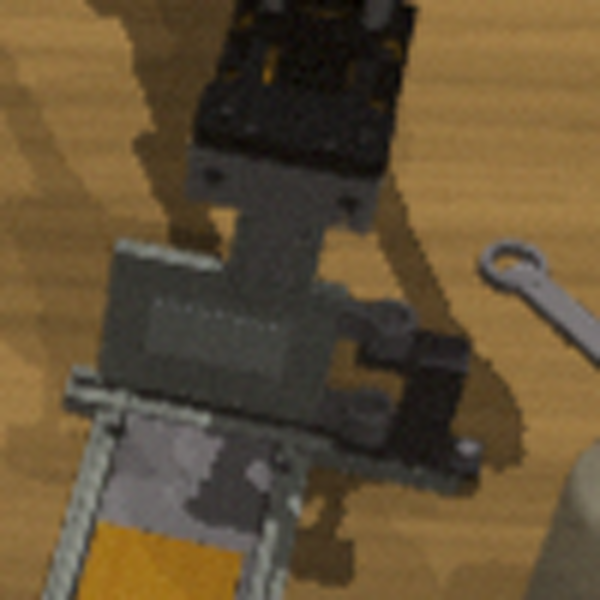

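```bash

python3 -m pendant '[[0,0,-0.04,0,0,0],[0,0,0,0,0,0],[0,0,0,0,0,0],[0,0,0,0,0,0],[0,0,0,0,0,0]]' - 10
python3 -m pendant '[[0,0,0,0,0,0],[0,0,0,0,0,0],[0,0,0,0,0,0],[0,0,0,0,0,0],[0,0,0,0,0,0]]' -0.5
```

```text
t: 16.05
ee_pos: [0.4995, 0.2153, 0.3017]
orientation: [2.464, 1.946, -0.0]
contact_force: [-1.6, -2.4, 5.0]
grip_width: 0.0119
t: 16.47
ee_pos: [0.4996, 0.2158, 0.301]
orientation: [-2.466, -1.947, -0.0]
contact_force: [1.6, 0.5, 0.7]
grip_width: 0.0234
```

```bash

python3 -m pendant '[[0,0,0.2,0,0,0],[0,0,0.5,0,0,0],[0,0,0.8,0,0,0],[0,0,1,0,0,0],[0,0,1,0,0,0]]' 
python3 -m pendant '[[0,0,0,0,0,0],[0,0,0,0,0,0],[0,0,0,0,0,0],[0,0,0,0,0,0],[0,0,0,0,0,0]]' 
python3 -c "
from h import *
st,im=wrist('pics/w11.png')
cv2.imwrite('pics/s10.png',eyes.read_camera('scene')[:,:,::-1]); crop(cv2.imread('pics/s10.png'),300,150,130,110,6,'pics/c24.png')
cv2.imwrite('pics/t10.png',eyes.read_camera('top')[:,:,::-1])"
```

```text
t: 16.88
ee_pos: [0.4994, 0.2157, 0.3726]
orientation: [2.466, 1.947, 0.0]
contact_force: [0.1, 0.5, 0.0]
grip_width: 0.0236
t: 17.3
ee_pos: [0.4991, 0.2156, 0.37]
orientation: [-2.465, -1.946, 0.003]
contact_force: [-0.0, 0.4, -0.7]
grip_width: 0.0236
17.3 [0.49914702 0.21556576 0.36996586] [-2.46507604 -1.94616655  0.00348063]
```

View pics/w11.png

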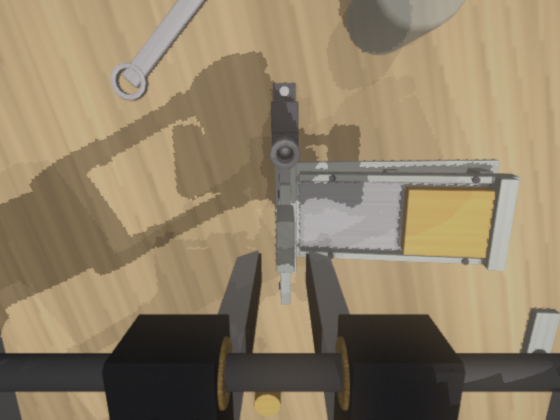

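View pics/c24.png

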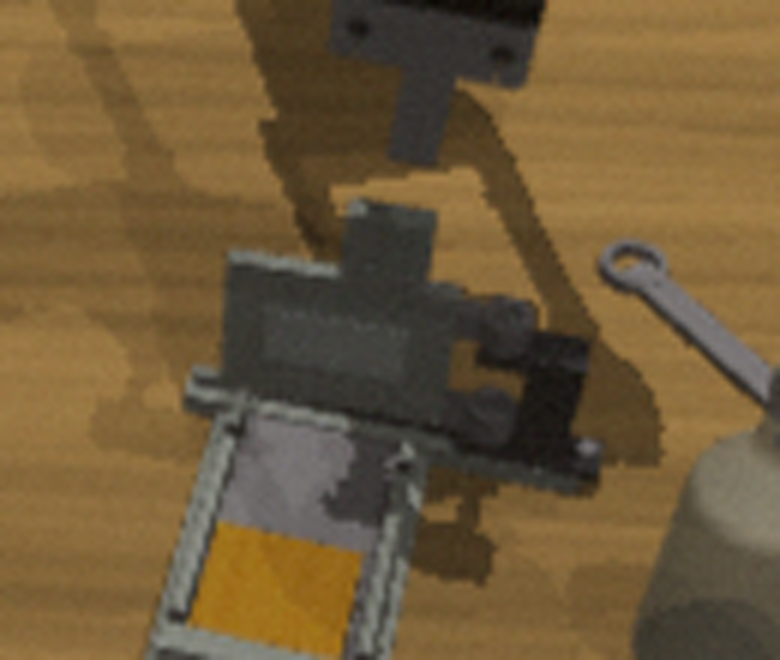

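View pics/t10.png

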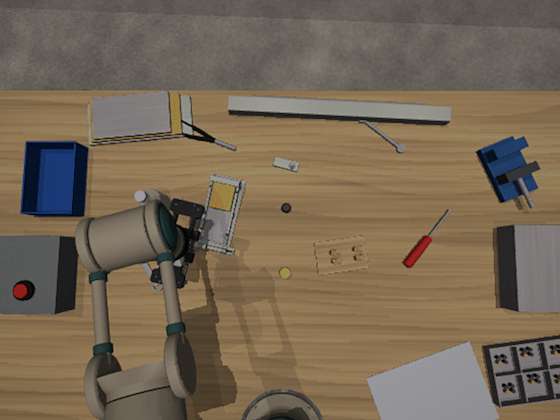

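```bash
python3 - <<'E'
from h import *
crop(cv2.imread('pics/w11.png'),250,70,60,240,2.5,'pics/c25.png'); crop(cv2.imread('pics/w11.png'),270,75,260,210,3,'pics/c26.png')
E
```

```text
(no output)
```

View pics/c26.png

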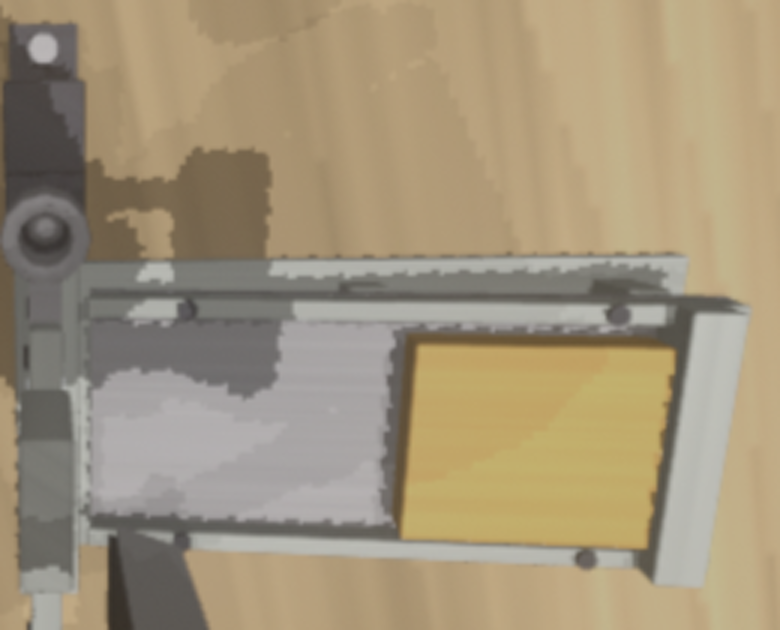

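```bash
python3 - <<'E'
from h import *
import pickle
st=pickle.load(open('pics/w11.pkl','rb')); c=cam('wrist',st)
F=lambda x,y:(270+x/3-.35,75+y/3-.35)
k=onz(c,F(45,237),.090)[:2]; e=onz(c,(285.5,302),.098)[:2]; t1=onz(c,F(47.5,440),.135)[:2]; t2=onz(c,F(48,590),.135)[:2]
for d in (k-e,t1-t2): print(np.degrees(np.arctan2(-d[0],d[1])),np.linalg.norm(d))
print(k,(t1+t2)/2,np.linalg.norm(k-(t1+t2)/2))
s=cam('scene'); S=lambda x,y:(300+x/6-.4,150+y/6-.4)
a=np.radians(-12.9);u=np.array([np.cos(a),np.sin(a),0]);v=np.array([-u[1],u[0],0])
tc=np.array([*((t1+t2)/2),.135])
for nm,p in [('tab top corner far -y',tc-.018*v+.006*u),('+y',tc+.018*v+.006*u),('panel top -y end',np.array([.5113,.2667,.098])-.1175*v+.004*u),('pin tip',[.5113,.2667,.088])]: print(nm,(proj(s,p)-[300,150]+.4)*6)
E
```

```text
-12.977059064543639 0.11310357920206743
-13.082855701605935 0.03365297689707512
[0.51097004 0.26466521] [0.49916961 0.21265728] 0.053329858816978146
tab top corner far -y [346.67411161 204.76958852]
+y [435.75791939 222.33840965]
panel top -y end [231.39522115 245.75898553]
pin tip [509.89861144 313.41191007]
```

```bash

python3 -m pendant '[[0,0,1,0,0,0],[0,0,1,0,0,0],[0,0,0,0,0,0],[0,0,0,0,0,0],[0,0,0,0,0,0]]' 
python3 -c "
from plant import order
print(order.close_job())"
```

```text
t: 17.87
ee_pos: [0.4992, 0.2156, 0.4102]
orientation: [-2.465, -1.946, 0.002]
contact_force: [-0.1, 1.2, 0.0]
grip_width: 0.0234
the job is handed in; nothing more can be done
None
```

The blank is up against the top stop and the gate is hanging shut on both hinge pins. I handed the job in just after 17.87 s; no verdict was reported.

- **Blank:** I pushed it up with the fingertips until the force rose to about 19–20 N and it stopped moving. The last wrist picture shows it flush against the stop.
- **Gate:** I lifted it from its stand and brought it in from the -y side with the knuckles lined up over the pins. Then I lowered it until the vertical force reversed from about -4 N to +4 N, with its underside estimated at 20 mm above the table.
- **After release:** The gate's yaw measured about -13.0° against the chute's roughly -12.9°, so it is square across the mouth. Its height fits both knuckles being fully home.
- **Robot and bystanders:** The gripper is well clear of everything. No bystander moved visibly in the last pictures, though I did not measure this, and the arm covered part of the wrench and the oil bottle in the last top view.

**Disagreements between checks:**
- The scene camera reads about 2 pixels off from the wrist camera at the hinge post.
- The last wrist measurement put the knuckle about 2 mm short of the pin along the chute's y. I put this down to calibration error, because the pin was visible inside the upper bore.
- I could not see the lower knuckle's seating directly. I inferred it from the height and the force.

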